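Oil the polishing spindle's bearing and hold its sprung oiler half open

ROBOT

A 7-joint arm with a two-finger parallel gripper is mounted at the origin on the work surface. World frame = base frame: x ahead of the robot, y to its left, z up, the work surface at z = 0. Lengths are in m, angles in degrees, forces in N, time in s.
With the tool pointing down it reaches from about 0.35 to 0.9 m from the base axis. Payload 7.2 kg.
Tool frame: the origin (TCP) lies between the finger pads; the fingertips stand 19 mm ahead of it and the grasp point (between the pads) is the TCP (bot.tip_extent is the distance from the TCP to the fingertips, in m); z points along the fingers, y is the line along which they close (so a half turn about z gives the same grasp; the last joint's range is limited). The gripper opens to 88 mm and grips with 3 to 60 N. Pads are 20 mm wide; open, the fingers measure 115 mm over their backs; the gripper's body (75 mm by 178 mm) begins 61 mm behind the grasp point.
Start: joints at [-80.684, 23.554, -0.728, 91.456, 0.321, 64.991, -4.71], TCP at [0.143, 0.608, 0.242] pointing down, gripper open.
Joint ranges: [-169.25, 169.25], [-16.82, 113.86], [-84.01, 82.57], [7.8, 145.47], [-59.2, 239.2], [7.22, 106.19], [-163.78, 163.78]. Speed limits (degrees/s): [136.94, 136.94, 172.46, 172.46, 180, 180, 180].

INTERFACE

Orientations are given as a 3x3 rotation matrix whose columns are the frame's x, y, z axes.
In Python, from workcell import bot gives the robot as it stands.
- The arm moves only by the tool apply_moves, never from a script. Its argument "targets" is a list of rows, each a list of 4 numbers: the shift along the world's x, y, z in units of 0.1 m (1.0 is 0.1 m), then the turn about the world's z in units of pi rad (1.0 is pi rad). A call has 1 to 5 rows; each row is the pose to reach, as a shift and turn from the pose commanded when the call began, turning the shorter way round; what a row does not reach only later rows make up. A row lasts 1/10 s, in which the tool goes at most 50 mm and 8.59 degrees, less where a joint would pass 70% of its speed; a pose out of reach is approached as far as the arm can. A call with a number of a shift or a turn outside -1 to 1 is refused whole. A call with a gripper value outside its range is refused whole. "fingers" is the opening, from 0 (shut) to 1 (fully open), set as the call begins (left out, the last holds). The fingers move at their own pace and stop on an object; the grip force is fixed at half the most. Time passes only in rows, so rows that repeat a pose let the fingers close. It gives the time, the measured TCP pose, the force, the opening and the grip force at its end, in the units of the state.
- bot.state(): the state, without advancing time (a new reading comes with each control period).
- bot.grab_frame(name): name is "scene" or "top"; returns the picture (420x560x3 uint8, blue, green, red); there is no depth.
- bot.get_calibration(name): a dict with "fx", "fy", "cx", "cy" (pixels), "T" (4x4, takes a point from camera to world coordinates). Camera axes: x right, y up, looking along -z (the intrinsics and any distortion apply to the point x, -y, -z); pixel columns grow to the right and rows downward; lengths in m; the calibration is good to about 2 mm. A picture is of the moment at which its call begins. get_calibration takes no time and is no camera call.
- bot.job_done(): hands the job in; it is judged then, once.
The state is a dict: "time": time; "joints": joint angles; "dq": joint speeds; "effort": joint torques, N m; "position": TCP position; "tcp_rot": TCP orientation; "force": force on the tool from outside, world axes, zero at the start; "wrist_torque": the same for the moment, N m; "finger_gap": finger opening in m; "finger_force": force on a finger pad.
Only numpy, scipy, OpenCV 4.12 (cv2) and the standard library are available. Lean on these libraries where they do the work, as an engineer would, in place of code of your own. Each camera call takes 0.05 s, during which the arm holds its last target. There are 200 camera calls.

TASK

Take the oil rod out of its wooden stand by the handle, dip its tip well down into the small open white dish and lift it out again, then with the rod's tip push down the sprung cap of the oiler on the bearing beside the felt wheel until it is half-way down (7 mm), and hold it there, never pushing it to its stop. Finish while still gripping the rod and holding the cap half-way down; leave the other oiler's cap, the dish, the jar, the brick and the hammer as they are.

Things in the scene. Friction and masses are not known exactly. Their poses are not given: they have to be found in the camera images.
- rod: Loose oil rod, 140 mm long, about 70 g, standing upright in the stand. Its origin is the lower end of its tip, its z axis runs up along the rod to the handle. Steel rod 7 mm thick with a round tip (radius 4 mm) from z = 0 to 75 mm; brass collar disc 28 mm across from 75 to 81 mm; dark wooden round handle 18 mm thick from 81 to 140 mm. Grip the handle just above the collar; the collar keeps the fingertips from slipping down when pushing.
- rod_tip (a point): The lower end of the oil rod's tip (the origin of rod).
- stand: Fixed pale wooden block 60 x 60 mm, 80 mm high, with one upright hole 12 mm wide through its middle. Origin: centre of its underside, z up. The rod hangs in the hole with its collar on the block's top and its tip 5 mm above the table: lift it straight up by at least 85 mm to clear.
- dish: Small open round white ceramic dish, 64 mm across at the rim, tapering to 51 mm at the foot, 35 mm high, wall 4 mm, inner floor 5 mm up, loose, 250 g. Origin: centre of its underside. No liquid is modelled.
- dish_in (a point): Centre of the dish's inner floor.
- spindle: Fixed polishing spindle: grey base plate 120 x 220 x 12 mm, two dark steel bearing blocks (70 mm along x, 36 mm along y, tops 62 mm above the table) at y = +55 and -55 mm, a level 12 mm shaft along its y axis 55 mm above the table, a grey felt wheel 84 mm across at y = +116 to +140 mm, a smaller aluminium pulley 52 mm across at y = -120 to -140 mm. Origin: centre of the plate's underside, z up. It does not turn. On top of each block stands an oiler with a sprung cap.
- oiler_wheel (a joint): Travel (m) of the sprung cap of the oiler on the bearing beside the felt wheel (the one to press): 0 = up, grows as it is pushed straight down, stop at 0.014. The push needed is 3 N at the start of the travel, 7.5 N at 7 mm, 12 N at the stop; it springs back when let go.
- oiler_wheel_seat (a point): Where the rod's tip presses on that cap: centre of the floor of its round recess. The steel cap is 30 mm across, its recess 24 mm wide and 6 mm deep below the rim; with the cap up the floor is 90 mm and the rim 96 mm above the table. The point moves down with the cap.
- oiler_pulley (a joint): Travel (m) of the like cap of the other oiler, on the bearing beside the pulley; to be left alone.
- oiler_pulley_seat (a point): Centre of the recess floor of the other oiler's cap.
- jar: Bystander: closed round jar 56 mm across, 85 mm high. Origin: centre of its underside.
- brick: Bystander: soldering brick 50 x 70 x 32 mm with a brass ring on it. Origin: centre of its underside.
- hammer: Bystander: hammer 240 mm long lying flat, head 26 mm high. Origin: mid-length on its underside, x towards the head.
Not all that is in view belongs to the job. Of the things like the dish, leave any that is green or pink; of the rest the smaller one is meant.

How it is judged (in metres and radians):
On the way, in this order (a step that is already met when the one before it is completed fails the run):
1. the held rod's tip is dipped into the dish (tip within 15 mm of the inner floor, inside the walls) (horizontal distance between rod_tip and dish_in below 0.028 m and z of rod_tip in the frame of dish below 0.02 m and contact force between the fingers and rod above 1.5 N), for 0.1 s.
2. the held rod's tip is lifted out above the dish's rim (z of rod_tip in the frame of dish above 0.037 m and contact force between the fingers and rod above 1.5 N), for 0.1 s.
3. the held rod's tip holds the cap beside the felt wheel half-way down (4.5 to 9.5 mm) for half a second (value of joint oiler_wheel between 0.0045 and 0.0095 m and distance between rod_tip and oiler_wheel_seat below 0.014 m and contact force between rod and spindle above 2 N and contact force between the fingers and rod above 1.5 N), for 0.5 s.
At the end, for the whole second after the job is handed in: The fingers still grip the rod, its tip rests in the recess of the cap beside the felt wheel and keeps that cap 4.5 to 9.5 mm down, still, with at least 2 N; the robot itself does not touch the spindle; the other cap is up (under 3 mm), the dish upright and within 30 mm of where it was (all of step 3 and velocity of joint oiler_wheel between -0.01 and 0.01 m/s and angle between rod's own z axis and vertical below 0.8 rad and contact force between each of the arm, the fingers and spindle below 0.3 N and contact force between rod and stand below 0.1 N and value of joint oiler_pulley below 0.003 m and angle between dish's own z axis and vertical below 0.2 rad and distance of dish from where it was at the start of the episode below 0.03 m); the arm keeps its last pose, push and grip.
It fails at once if the cap beside the felt wheel is pushed to its stop (over 12.5 mm) (value of joint oiler_wheel above 0.0125 m).
It fails at once if the other oiler's cap is pressed (over 3 mm) (value of joint oiler_pulley above 0.003 m).
It fails at once if the dish is tipped over or shoved more than 30 mm (angle between dish's own z axis and vertical above 0.5 rad or distance of dish from where it was at the start of the episode above 0.03 m).
It fails at once if the jar, the brick or the hammer is moved more than 25 mm (distance of any of jar, brick, hammer from where it was at the start of the episode above 0.025 m).
It also fails if it takes over 56 s, if anything falls off the work surface, if the arm or the gripper's body presses on something with over 40 N, if the wrist force passes 120 N, or if a joint passes its speed limit or range.

## Working session

There is one attempt and no reset: what is moved stays moved. The work goes in short steps, Python scripts to look and compute and a tool call to move; the robot and the scene stay as the last step left them, time stands still between calls to the robot, and variables do not carry over. Pictures are saved under pics/ and viewed, at most 10 in all, crops included, and the job is handed in when it is done.

Besides the shell and the picture viewer there is one more tool, called by a JSON object that holds its "api" and its "payload". apply_moves: Moves the arm, as the interface text tells. Its arguments: {"type":"object","properties":{"targets":{"type":"array","items":{"type":"array","items":{"type":"number","minimum":-1,"maximum":1}}},"fingers":{"type":"number"}},"required":["targets"]}

```bash
mkdir -p pics; python3 - <<'E'
from workcell import bot
import cv2,numpy as np
for n in("scene","top"):
    cv2.imwrite(f"pics/{n}0.png",bot.grab_frame(n)); c=bot.get_calibration(n); print(n,{k:np.round(v,4).tolist() for k,v in c.items()})
s=bot.state(); print(s)
E
```

```text
scene {'fx': 465.1007, 'fy': 465.1007, 'cx': 281.5344, 'cy': 212.6395, 'T': [[-0.0104, -0.6335, 0.7737, 1.3059], [0.9999, -0.0023, 0.0116, -0.0011], [-0.0056, 0.7738, 0.6335, 0.6911], [0.0, 0.0, 0.0, 1.0]]}
top {'fx': 465.1416, 'fy': 465.1416, 'cx': 273.469, 'cy': 209.6377, 'T': [[0.0029, 0.9944, -0.1055, 0.4991], [-1.0, 0.0024, -0.0049, 0.0016], [-0.0046, 0.1056, 0.9944, 1.0163], [0.0, 0.0, 0.0, 1.0]]}
{'time': 0.1, 'joints': array([-80.68652973,  23.59740206,  -0.7298273 ,  91.49766405,
         0.3192793 ,  64.990189  ,  -4.71105812]), 'dq': array([ 0.03629438, -0.08411388, -0.01647297, -0.19910261,  0.01991335,
       -0.03715554, -0.04958606]), 'effort': array([ 2.34192994e-03, -5.89098573e+01,  6.43555429e-01, -2.91714728e+01,
       -5.38100302e-02,  1.43935080e-02,  5.19378273e-05]), 'position': array([0.14285883, 0.608024  , 0.24088296]), 'tcp_rot': array([[-9.73497879e-01,  2.28695885e-01, -2.66707925e-04],
       [ 2.28696031e-01,  9.73496834e-01, -1.42839398e-03],
       [-6.70285051e-05, -1.45153356e-03, -9.99998944e-01]]), 'force': array([-0.43368464,  0.86741762, -0.98936296]), 'wrist_torque': array([ 0.05325178, -0.01338171,  0.02012025]), 'finger_force': 0.0, 'finger_gap': 0.08788089911496398}
```

View pics/scene0.png

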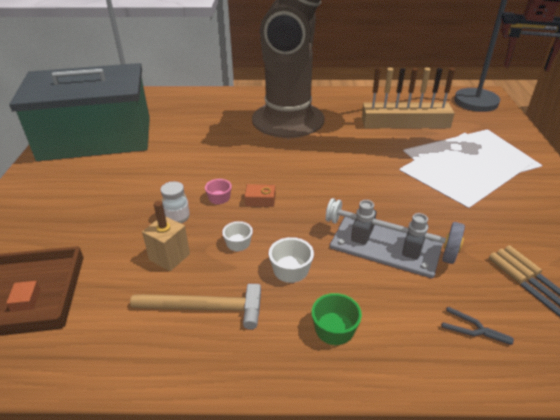

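View pics/top0.png

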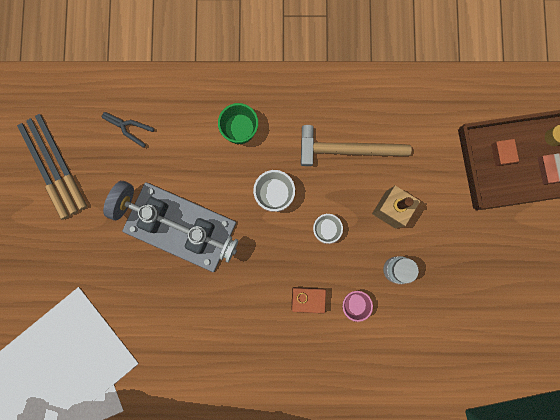

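The top view shows four dish-like things: green (238,124), pink (358,306), large white (275,190) and small white (328,229). The small white one is meant, since green and pink are excluded and it is the smaller of the rest. The stand with the rod is at (402,205). The felt wheel is the dark grey one at (118,200), so the cap to press is at (148,213). The other cap, at (196,235), is beside the pulley. I'll confirm these in one enlarged composite.

```bash
python3 - <<'E'
import cv2,numpy as np
t=cv2.imread("pics/top0.png");s=cv2.imread("pics/scene0.png")
def c(i,u,v):
    p=cv2.resize(i[v:v+75,u:u+100],(400,300),interpolation=cv2.INTER_CUBIC)
    for k in range(0,100,10):
        cv2.line(p,(k*4,0),(k*4,6 if k%50 else 14),(0,255,255),1)
        if k<75: cv2.line(p,(0,k*4),(6 if k%50 else 14,k*4),(0,255,255),1)
    cv2.putText(p,f"{u},{v}",(10,290),0,.5,(0,255,255),1); return p
o=np.vstack([np.hstack([c(t,340,180),c(t,110,180)]),np.hstack([c(s,130,195),c(s,345,190)])])
o2=c(t,290,195)
cv2.imwrite("pics/c1.png",o);cv2.imwrite("pics/c2.png",np.hstack([o2,c(s,190,200)]))
E
```

```text
(no output)
```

View pics/c1.png

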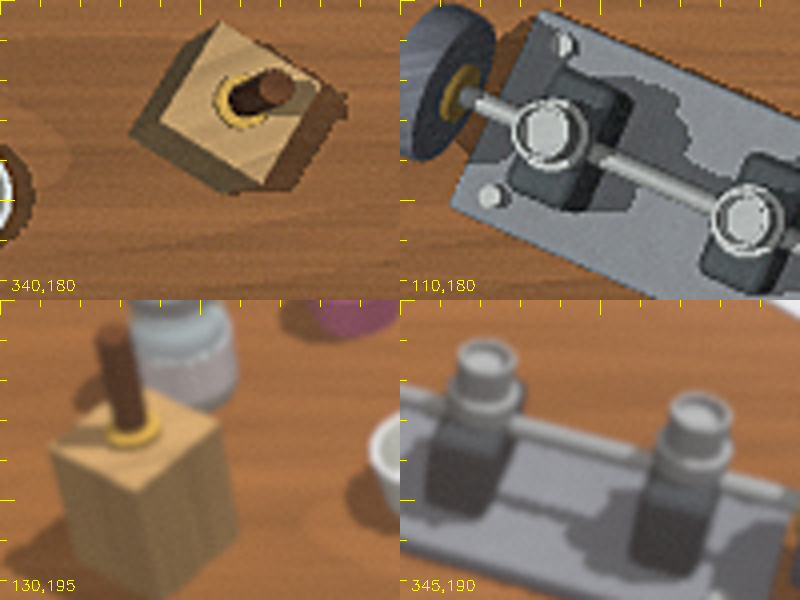

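View pics/c2.png

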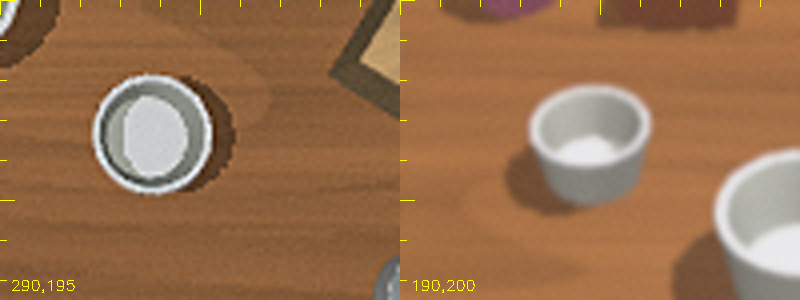

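The crops confirm the picks. In the top view: collar (400.5,205.2), handle top (408.2,202.0), small white dish rim (328.0,228.5), wheel-side cap rim (147.3,212.8). In the scene view: collar (163.2,227), handle top (158,202.5), dish (237.5,231.2), cap (419.8,217.8).

```bash
cat > h.py <<'E'
from workcell import bot
import numpy as np
def ray(n,u,v,z):
    c=bot.get_calibration(n);T=np.array(c["T"])
    d=T[:3,:3]@np.array([(u-c["cx"])/c["fx"],-(v-c["cy"])/c["fy"],-1]);o=T[:3,3]
    return (o+d*(z-o[2])/d[2])[:2]
E
python3 - <<'E'
from h import *
np.set_printoptions(precision=4,suppress=True)
for l,n,u,v,z in [("htop","top",408.2,202,.145),("htop","scene",158,202.5,.145),("collar","top",400.5,205.2,.086),("collar","scene",163.2,227,.086),
 ("dish","top",328,228.5,.035),("dish","scene",237.5,231.2,.035),("cap","top",147.3,212.8,.096),("cap","scene",419.8,217.8,.096),("ocap","top",196.8,234.8,.096),("jar","top",402.5,270,.085),("brick","top",309,300,.03)]:
    print(l,n,ray(n,u,v,z))
P=[ray("top",340+a/4,180+b/4,.08) for a,b in [(222,22),(322,88),(262,186),(160,122)]]
print("stand",np.array(P),np.mean(P,0))
d=P[1]-P[0];print(np.degrees(np.arctan2(d[1],d[0])))
E
```

```text
htop top [ 0.6067 -0.248 ]
htop scene [ 0.6092 -0.2472]
collar top [ 0.6075 -0.2493]
collar scene [ 0.6127 -0.2464]
dish top [ 0.5635 -0.1089]
dish scene [ 0.5672 -0.106 ]
cap top [0.5899 0.2572]
cap scene [0.5943 0.263 ]
ocap top [0.5463 0.1577]
jar top [ 0.4782 -0.2502]
brick top [ 0.4142 -0.0684]
stand [[ 0.6485 -0.2418]
 [ 0.6148 -0.2915]
 [ 0.565  -0.2598]
 [ 0.5973 -0.2092]] [ 0.6064 -0.2506]
-124.10683098428366
```

{"api": "apply_moves", "payload": {"targets": [[0.23,-0.25,0,0],[0.46,-0.5,0,0],[0.7,-0.75,0,0],[0.93,-1,0,0]], "fingers": 1}}

```text
time: 0.5
position: [0.2368, 0.5071, 0.2412]
tcp_rot: [[-0.973, 0.229, -0.0], [0.229, 0.973, -0.001], [-0.0, -0.001, -1.0]]
force: [0.5, 0.8, -0.5]
finger_gap: 0.0878
finger_force: 0.0
```

{"api": "apply_moves", "payload": {"targets": [[0.23,-0.25,0,0],[0.46,-0.5,0,0],[0.7,-0.75,0,0],[0.93,-1,0,0]]}}

```text
time: 0.9
position: [0.3298, 0.4071, 0.2415]
tcp_rot: [[-0.973, 0.229, -0.0], [0.229, 0.973, -0.0], [0.0, -0.0, -1.0]]
force: [-0.3, -0.3, 0.4]
finger_gap: 0.0879
finger_force: 0.0
```

{"api": "apply_moves", "payload": {"targets": [[0.23,-0.25,0,0],[0.46,-0.5,0,0],[0.7,-0.75,0,0],[0.93,-1,0,0]]}}

```text
time: 1.3
position: [0.4227, 0.3071, 0.2415]
tcp_rot: [[-0.973, 0.229, -0.0], [0.229, 0.973, -0.0], [0.0, -0.0, -1.0]]
force: [0.3, 0.6, 0.0]
finger_gap: 0.0879
finger_force: 0.0
```

{"api": "apply_moves", "payload": {"targets": [[0.23,-0.25,0,0],[0.46,-0.5,0,0],[0.7,-0.75,0,0],[0.93,-1,0,0]]}}

```text
time: 1.7
position: [0.5156, 0.2072, 0.2414]
tcp_rot: [[-0.974, 0.229, -0.0], [0.229, 0.974, -0.0], [0.0, -0.0, -1.0]]
force: [0.6, 0.9, -0.2]
finger_gap: 0.0877
finger_force: 0.0
```

{"api": "apply_moves", "payload": {"targets": [[0.23,-0.25,0,0],[0.46,-0.5,0,0],[0.7,-0.75,0,0],[0.93,-1,0,0]]}}

```text
time: 2.1
position: [0.6087, 0.1073, 0.2413]
tcp_rot: [[-0.974, 0.229, -0.001], [0.229, 0.974, -0.0], [0.001, -0.0, -1.0]]
force: [0.0, 0.2, -0.1]
finger_gap: 0.0878
finger_force: 0.0
```

{"api": "apply_moves", "payload": {"targets": [[0,-0.3,0,0],[0,-0.6,0,0],[0,-1,0,0]]}}

```text
time: 2.4
position: [0.6078, 0.0087, 0.2409]
tcp_rot: [[-0.974, 0.227, -0.001], [0.227, 0.974, 0.001], [0.001, 0.0, -1.0]]
force: [1.4, 0.1, 0.1]
finger_gap: 0.0878
finger_force: 0.0
```

{"api": "apply_moves", "payload": {"targets": [[0,-0.3,0,0],[0,-0.6,0,0],[0,-1,0,0]]}}

```text
time: 2.7
position: [0.6078, -0.0912, 0.2412]
tcp_rot: [[-0.974, 0.227, -0.001], [0.227, 0.974, 0.001], [0.001, 0.001, -1.0]]
force: [0.6, 1.1, -0.1]
finger_gap: 0.0879
finger_force: 0.0
```

{"api": "apply_moves", "payload": {"targets": [[0,-0.3,0,0],[0,-0.6,0,0],[0,-1,0,0]]}}

```text
time: 3.0
position: [0.608, -0.1912, 0.2412]
tcp_rot: [[-0.974, 0.227, -0.001], [0.227, 0.974, 0.001], [0.001, 0.001, -1.0]]
force: [0.6, -0.5, 0.3]
finger_gap: 0.0881
finger_force: 0.0
```

{"api": "apply_moves", "payload": {"targets": [[0,-0.25,0,0],[-0.01,-0.56,0,0],[-0.01,-0.56,0,0]]}}

```text
time: 3.3
position: [0.6052, -0.2531, 0.2413]
tcp_rot: [[-0.972, 0.235, -0.001], [0.235, 0.972, -0.003], [0.001, -0.003, -1.0]]
force: [-0.9, 0.3, 0.2]
finger_gap: 0.0879
finger_force: 0.0
```

```bash
python3 - <<'E'
from h import *
import cv2
t=bot.grab_frame("top")[140:290,290:490];s=bot.grab_frame("scene")[90:290,90:290]
cv2.imwrite("pics/a1.png",np.hstack([cv2.resize(t,(400,300)),cv2.resize(s,(400,400))[:300]]));print(bot.state()["position"],bot.state()["joints"])
E
```

```text
[ 0.60653938 -0.24797651  0.2410654 ] [  2.95897315  27.45868157  22.0139075   88.03639845 -10.85038002
  66.68146973 103.73071309]
```

View pics/a1.png

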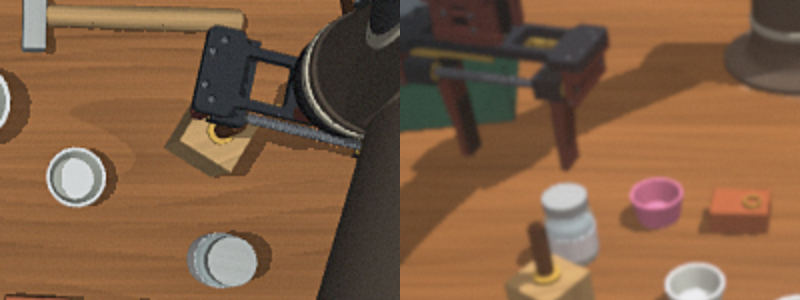

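The gripper hangs above the stand. The fingertips are at about scene (124,167) and (173,172), straddling the rod's line. I'll check this against the calibration.

```bash
python3 - <<'E'
from h import *
print(ray("scene",148.7,169.5,.222))
E
```

```text
[ 0.61121233 -0.25016038]
```

{"api": "apply_moves", "payload": {"targets": [[0,0,-0.2,0],[0,0,-0.4,0],[0,0,-0.6,0],[0,0,-0.6,0]]}}

```text
time: 3.8
position: [0.6059, -0.2447, 0.1787]
tcp_rot: [[-0.974, 0.226, -0.005], [0.226, 0.974, 0.003], [0.005, 0.001, -1.0]]
force: [0.3, -0.1, 0.1]
finger_gap: 0.088
finger_force: 0.0
```

{"api": "apply_moves", "payload": {"targets": [[0,0,-0.2,0],[0,0,-0.4,0],[0,0,-0.6,0],[0,0,-0.71,0],[0,0,-0.71,0]]}}

```text
time: 4.3
position: [0.6067, -0.2464, 0.1098]
tcp_rot: [[-0.974, 0.228, -0.002], [0.228, 0.974, 0.001], [0.002, 0.001, -1.0]]
force: [-0.9, 0.7, 1.0]
finger_gap: 0.088
finger_force: 0.0
```

{"api": "apply_moves", "payload": {"targets": [[0,0,0,0],[0,0,0,0],[0,0,0,0],[0,0,0,0],[0,0,0,0]], "fingers": 0}}

```text
time: 4.8
position: [0.6071, -0.2477, 0.111]
tcp_rot: [[-0.973, 0.229, 0.001], [0.229, 0.973, -0.0], [-0.001, 0.0, -1.0]]
force: [-0.2, 0.9, 0.6]
finger_gap: 0.0512
finger_force: 0.0
```

{"api": "apply_moves", "payload": {"targets": [[0,0,0,0],[0,0,0,0],[0,0,0,0],[0,0,0,0],[0,0,0,0]]}}

```text
time: 5.3
position: [0.6069, -0.2477, 0.1106]
tcp_rot: [[-0.973, 0.229, -0.0], [0.229, 0.973, -0.0], [0.0, -0.0, -1.0]]
force: [-0.3, -0.2, -0.0]
finger_gap: 0.0177
finger_force: 30.0
```

{"api": "apply_moves", "payload": {"targets": [[0,0,0.15,0],[0,0,0.3,0],[0,0,0.5,0],[0,0,0.7,0],[0,0,0.9,0]]}}

```text
time: 5.8
position: [0.6072, -0.2477, 0.2032]
tcp_rot: [[-0.973, 0.229, 0.001], [0.229, 0.973, -0.0], [-0.001, 0.0, -1.0]]
force: [0.8, 0.1, 0.1]
finger_gap: 0.0176
finger_force: 30.0
```

{"api": "apply_moves", "payload": {"targets": [[0,0,0.1,0],[0,0,0.2,0],[0,0,0.2,0]]}}

```text
time: 6.1
position: [0.6075, -0.2478, 0.2223]
tcp_rot: [[-0.973, 0.229, 0.002], [0.229, 0.973, -0.0], [-0.002, 0.0, -1.0]]
force: [0.0, -0.4, -0.6]
finger_gap: 0.0179
finger_force: 30.0
```

```bash
python3 - <<'E'
from h import *
import cv2
t=bot.grab_frame("top")[140:290,290:490];s=bot.grab_frame("scene")[120:270,90:290]
cv2.imwrite("pics/a2.png",np.hstack([cv2.resize(t,(400,300)),cv2.resize(s,(400,300),interpolation=cv2.INTER_CUBIC)]));print(bot.state()["position"],bot.state()["finger_gap"])
E
```

```text
[ 0.60676716 -0.24738408  0.22029356] 0.017624816218375118
```

View pics/a2.png

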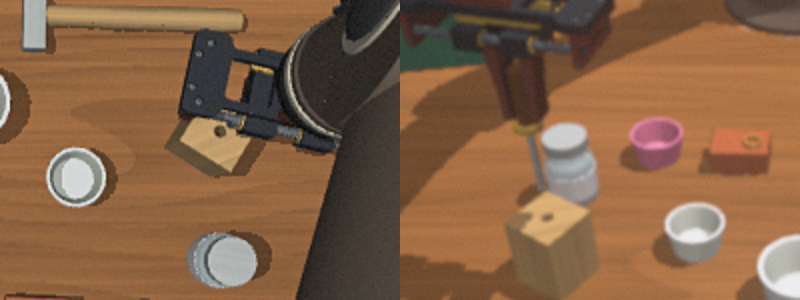

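The rod is out of the stand and held upright: collar at composite (528,127), tip near (540,190), above the block. Next I move over the dish.

{"api": "apply_moves", "payload": {"targets": [[0,0.2,0,0],[0,0.45,0,0],[-0.1,0.7,0,0],[-0.2,1,0,0]]}}

```text
time: 6.6
position: [0.5861, -0.1472, 0.2193]
tcp_rot: [[-0.973, 0.23, -0.002], [0.23, 0.973, -0.0], [0.002, -0.001, -1.0]]
force: [-0.0, -0.0, -0.2]
finger_gap: 0.0178
finger_force: 30.0
```

{"api": "apply_moves", "payload": {"targets": [[-0.1,0.2,0,0],[-0.22,0.4,0,0],[-0.22,0.4,0,0],[-0.22,0.4,-0.2,0],[-0.22,0.4,-0.4,0]]}}

```text
time: 7.1
position: [0.5653, -0.1081, 0.1801]
tcp_rot: [[-0.973, 0.229, 0.001], [0.229, 0.973, -0.0], [-0.001, -0.0, -1.0]]
force: [-0.2, 0.4, -0.4]
finger_gap: 0.0173
finger_force: 30.0
```

```bash
python3 - <<'E'
from h import *
import cv2
t=bot.grab_frame("top")[160:310,250:450];s=bot.grab_frame("scene")[140:290,150:350]
cv2.imwrite("pics/a3.png",np.hstack([cv2.resize(t,(400,300)),cv2.resize(s,(400,300),interpolation=cv2.INTER_CUBIC)]));print(bot.state()["position"],bot.state()["finger_gap"])
E
```

```text
[ 0.56334256 -0.10789161  0.1777641 ] 0.017829363061999948
```

View pics/a3.png

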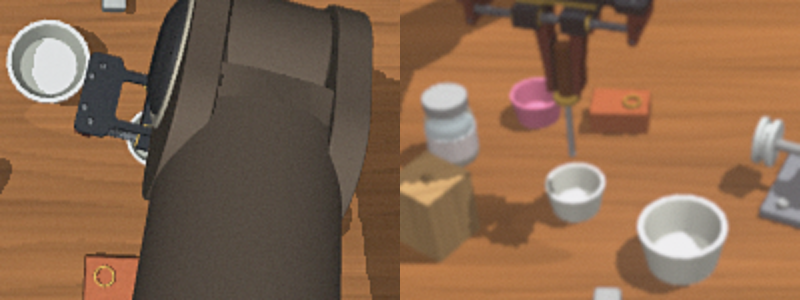

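The tip at composite (572,153) is centred above the small dish, whose rim centre is at (575,187). Now I dip to a tip height of about 12 mm, then lift.

{"api": "apply_moves", "payload": {"targets": [[0,0,-0.2,0],[0,0,-0.4,0],[0,0,-0.55,0],[0,0,-0.64,0],[0,0,-0.64,0]]}}

```text
time: 7.7
position: [0.5646, -0.108, 0.1159]
tcp_rot: [[-0.973, 0.229, -0.002], [0.229, 0.973, -0.0], [0.002, -0.001, -1.0]]
force: [-0.5, -0.1, -0.6]
finger_gap: 0.0175
finger_force: 30.0
```

{"api": "apply_moves", "payload": {"targets": [[0,0,0,0],[0,0,0,0],[0,0,0,0]]}}

```text
time: 8.0
position: [0.5655, -0.1077, 0.1175]
tcp_rot: [[-0.973, 0.229, 0.001], [0.229, 0.973, -0.0], [-0.001, 0.0, -1.0]]
force: [-0.2, 0.2, -1.2]
finger_gap: 0.0178
finger_force: 30.0
```

```bash
python3 - <<'E'
from h import *
import cv2
s=bot.grab_frame("scene")[160:260,180:310];cv2.imwrite("pics/a4.png",cv2.resize(s,(780,600),interpolation=cv2.INTER_CUBIC));print(bot.state()["position"])
print(ray("scene",236,216.5,.0735))
E
```

```text
[ 0.56536056 -0.10765842  0.11734783]
[ 0.56459228 -0.1068534 ]
```

View pics/a4.png

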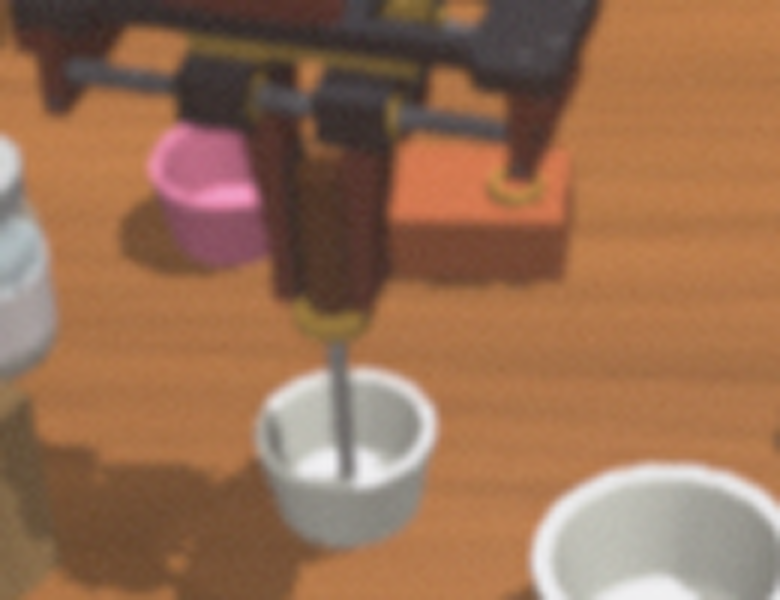

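The tip at crop (347,475) is well down inside the small dish. Lifting and moving to the wheel-side oiler at about (0.591, 0.258).

{"api": "apply_moves", "payload": {"targets": [[0,0,0.2,0],[0,0,0.4,0],[0,0,0.6,0],[0,0,0.8,0],[0,0,1,0]]}}

```text
time: 8.55
position: [0.5649, -0.1076, 0.2179]
tcp_rot: [[-0.973, 0.229, 0.001], [0.229, 0.973, 0.0], [-0.001, 0.0, -1.0]]
force: [0.1, -0.1, -0.7]
finger_gap: 0.0177
finger_force: 30.0
```

{"api": "apply_moves", "payload": {"targets": [[0,0,0.2,0],[0,0,0.2,0],[0.1,0.2,0.2,0],[0.2,0.4,0.2,0],[0.26,0.67,0.2,0]]}}

```text
time: 9.05
position: [0.5911, -0.0409, 0.2359]
tcp_rot: [[-0.973, 0.23, -0.0], [0.23, 0.973, -0.001], [0.0, -0.001, -1.0]]
force: [-0.1, -0.1, -0.2]
finger_gap: 0.0177
finger_force: 30.0
```

{"api": "apply_moves", "payload": {"targets": [[0,0.25,0,0],[0,0.5,0,0],[0,0.75,0,0],[0,1,0,0]]}}

```text
time: 9.45
position: [0.5905, 0.0605, 0.2357]
tcp_rot: [[-0.974, 0.229, -0.001], [0.229, 0.974, -0.0], [0.001, -0.0, -1.0]]
force: [0.6, 0.9, -1.4]
finger_gap: 0.0174
finger_force: 30.0
```

{"api": "apply_moves", "payload": {"targets": [[0,0.25,0,0],[0,0.5,0,0],[0,0.75,0,0],[0,1,0,0]]}}

```text
time: 9.85
position: [0.5905, 0.1604, 0.2356]
tcp_rot: [[-0.973, 0.229, -0.001], [0.229, 0.973, -0.0], [0.001, -0.0, -1.0]]
force: [0.4, 0.5, -0.5]
finger_gap: 0.0174
finger_force: 30.0
```

{"api": "apply_moves", "payload": {"targets": [[0,0.25,0,0],[0,0.5,0,0],[0,0.75,0,0],[0,0.99,0,0],[0,0.99,0,0]]}}

```text
time: 10.35
position: [0.5895, 0.263, 0.2351]
tcp_rot: [[-0.975, 0.223, -0.002], [0.223, 0.975, 0.001], [0.002, 0.001, -1.0]]
force: [0.7, -0.2, -1.7]
finger_gap: 0.0172
finger_force: 30.0
```

```bash
python3 - <<'E'
from h import *
import cv2
s=bot.grab_frame("scene")[140:260,350:510];s=cv2.resize(s,(400,300),interpolation=cv2.INTER_CUBIC)
t=bot.grab_frame("top")[140:290,80:280];t=cv2.resize(t,(400,300),interpolation=cv2.INTER_CUBIC)
cv2.imwrite("pics/a5.png",np.hstack([t,s]));print(bot.state()["position"],bot.state()["joints"],bot.state()["force"])
E
```

```text
[0.59052512 0.25842153 0.23555053] [-38.04192945  26.02358324  14.40841422  89.66425802  -6.87528716
  65.26919914  54.69153463] [ 0.07170905 -1.20025238 -1.30821588]
```

View pics/a5.png

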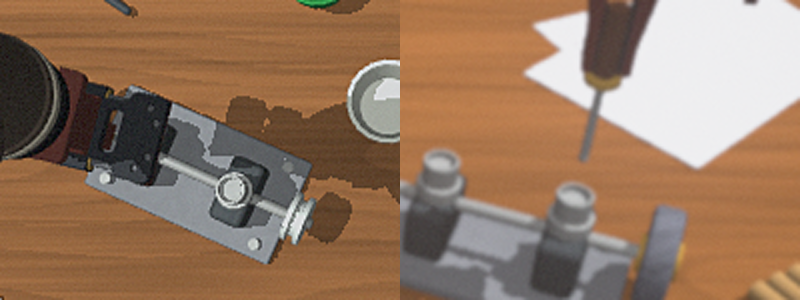

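The tip ends at composite (583,160), scene (423.2,204). The target cap's rim centre is at composite (575,193), scene (420,217.2). Comparing the two through the calibration cancels the camera's bias.

```bash
python3 - <<'E'
from h import *
print(ray("scene",423.2,204,.1305),ray("scene",420,217.2,.096))
E
```

```text
[0.59375345 0.26339768] [0.59242125 0.26378999]
```

They agree within 2 mm. Lowering into the recess.

{"api": "apply_moves", "payload": {"targets": [[0,0,-0.1,0],[0,0,-0.2,0],[0,0,-0.28,0],[0,0,-0.34,0],[0,0,-0.34,0]]}}

```text
time: 10.95
position: [0.5905, 0.2579, 0.2013]
tcp_rot: [[-0.973, 0.229, -0.002], [0.229, 0.973, -0.001], [0.001, -0.001, -1.0]]
force: [0.1, 0.3, -0.8]
finger_gap: 0.0174
finger_force: 30.0
```

{"api": "apply_moves", "payload": {"targets": [[0,0,-0.01,0],[0,0,-0.02,0],[0,0,-0.03,0],[0,0,-0.03,0],[0,0,-0.03,0]]}}

```text
time: 11.45
position: [0.591, 0.2585, 0.1998]
tcp_rot: [[-0.974, 0.229, 0.0], [0.229, 0.974, 0.0], [-0.0, 0.0, -1.0]]
force: [-0.4, -0.1, -0.6]
finger_gap: 0.0174
finger_force: 30.0
```

{"api": "apply_moves", "payload": {"targets": [[0,0,-0.01,0],[0,0,-0.02,0],[0,0,-0.03,0],[0,0,-0.03,0],[0,0,-0.03,0]]}}

```text
time: 11.95
position: [0.591, 0.2584, 0.1966]
tcp_rot: [[-0.973, 0.229, -0.0], [0.229, 0.973, -0.0], [0.0, -0.0, -1.0]]
force: [0.4, -1.4, -0.5]
finger_gap: 0.0176
finger_force: 30.0
```

{"api": "apply_moves", "payload": {"targets": [[0,0,-0.01,0],[0,0,-0.02,0],[0,0,-0.02,0],[0,0,-0.02,0],[0,0,-0.02,0]]}}

```text
time: 12.45
position: [0.5911, 0.2585, 0.1949]
tcp_rot: [[-0.973, 0.229, 0.0], [0.229, 0.973, 0.0], [-0.0, 0.0, -1.0]]
force: [-0.1, -0.1, 2.0]
finger_gap: 0.0177
finger_force: 30.0
```

{"api": "apply_moves", "payload": {"targets": [[0,0,-0.01,0],[0,0,-0.02,0],[0,0,-0.02,0],[0,0,-0.02,0],[0,0,-0.02,0]]}}

```text
time: 12.95
position: [0.5911, 0.2584, 0.1928]
tcp_rot: [[-0.973, 0.229, 0.0], [0.229, 0.973, 0.0], [-0.0, 0.0, -1.0]]
force: [-0.5, 0.2, 3.1]
finger_gap: 0.0176
finger_force: 30.0
```

Contact began near TCP z 0.195, as predicted. Now about 4 mm more.

{"api": "apply_moves", "payload": {"targets": [[0,0,-0.01,0],[0,0,-0.02,0],[0,0,-0.02,0],[0,0,-0.02,0],[0,0,-0.02,0]]}}

```text
time: 13.45
position: [0.5911, 0.2585, 0.1908]
tcp_rot: [[-0.974, 0.229, 0.0], [0.229, 0.974, 0.0], [-0.0, 0.0, -1.0]]
force: [0.4, -0.1, 4.7]
finger_gap: 0.0176
finger_force: 30.0
```

{"api": "apply_moves", "payload": {"targets": [[0,0,-0.01,0],[0,0,-0.02,0],[0,0,-0.02,0],[0,0,-0.02,0],[0,0,-0.02,0]]}}

```text
time: 13.95
position: [0.5911, 0.2585, 0.1888]
tcp_rot: [[-0.973, 0.229, 0.0], [0.229, 0.973, 0.0], [-0.0, 0.0, -1.0]]
force: [-0.7, -0.5, 6.6]
finger_gap: 0.0175
finger_force: 30.0
```

```bash
python3 - <<'E'
from h import *
import cv2
f=[];p=[]
for i in range(16):
    im=bot.grab_frame("scene");s=bot.state();f.append(s["force"]);p.append(s["position"])
print(np.mean(f,0),np.std(f,0),np.mean(p,0))
s=im[170:260,370:490];cv2.imwrite("pics/a6.png",cv2.resize(s,(800,600),interpolation=cv2.INTER_CUBIC))
E
```

```text
[-0.19084467 -0.08924818  5.64558819] [0.5168745  0.35606582 0.36960209] [0.59109906 0.25847561 0.18884282]
```

View pics/a6.png

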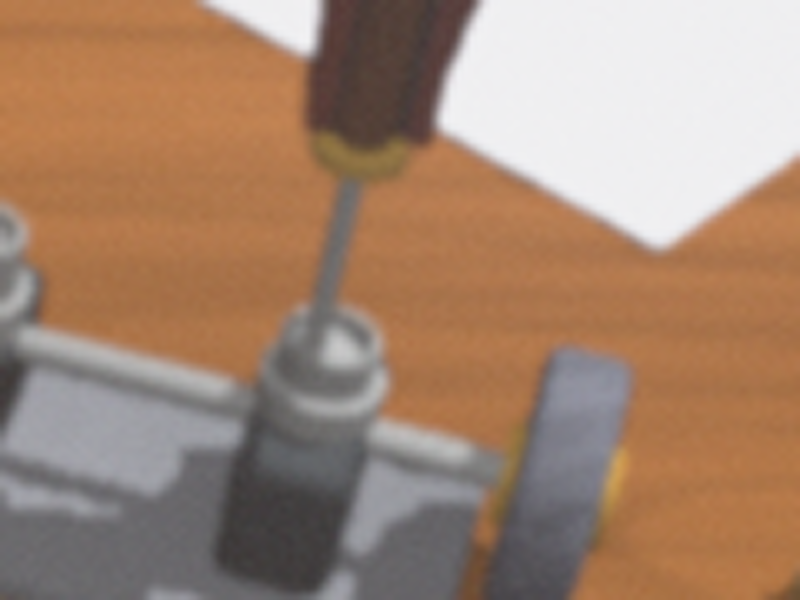

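The tip sits in the recess at crop (315,345), slightly left of centre, with the cap visibly lowered. Force suggests about 5.3 mm of travel and geometry about 6.8 mm, so I push 1 mm more to sit mid-band.

{"api": "apply_moves", "payload": {"targets": [[0,0,-0.005,0],[0,0,-0.01,0],[0,0,-0.01,0],[0,0,-0.01,0],[0,0,-0.01,0]]}}

```text
time: 15.25
position: [0.5911, 0.2584, 0.1879]
tcp_rot: [[-0.973, 0.229, 0.0], [0.229, 0.973, 0.0], [-0.0, 0.0, -1.0]]
force: [-0.5, 0.9, 5.9]
finger_gap: 0.0176
finger_force: 30.0
```

{"api": "apply_moves", "payload": {"targets": [[0,0,0,0],[0,0,0,0],[0,0,0,0],[0,0,0,0],[0,0,0,0]]}}

```text
time: 15.75
position: [0.5911, 0.2585, 0.188]
tcp_rot: [[-0.973, 0.229, 0.0], [0.229, 0.973, 0.0], [-0.0, 0.0, -1.0]]
force: [-0.8, -0.3, 6.3]
finger_gap: 0.0173
finger_force: 30.0
```

```bash
python3 - <<'E'
from h import *
f=[];p=[]
for i in range(16):
    bot.grab_frame("scene");s=bot.state();f.append(s["force"]);p.append(s["position"])
m=np.mean(f,0);print(m,np.mean(p,0),s["finger_force"])
if 5.2<m[2]<7.8: print(bot.job_done())
E
```

```text
[-0.36444545 -0.12184042  6.4111155 ] [0.59112904 0.25845911 0.18793765] 30.000906586647034
the job is handed in; nothing more can be done
None
```

I handed the job in with the rod still gripped, after dipping it in the small white dish, and its tip holding the wheel-side cap an estimated 6.5 to 7.7 mm down (from push force and tool height); I don't have the judge's result.

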